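# Set the gap of a bench press with a gap-gauge blade

## Robot

A 6-joint arm with a two-finger parallel gripper is mounted at the origin on a cart in front of the work surface, level with it; the furniture and walls round the work are solid. World frame = base frame: x ahead of the robot, y to its left, z up, the work surface at z = 0. Lengths are in m, angles in rad, forces in N, time in s.
With the tool pointing down it reaches from about 0.35 to 0.975 m from the base axis. Payload 7.1 kg.
Tool frame: the origin (TCP) lies midway between the tips of the shut fingers; the grasp point (between the pads) lies 19 mm behind it; z points along the fingers, y is the line along which they close (so a half turn about z gives the same grasp; the last joint's range is limited). The gripper opens to 88 mm and grips with 3 to 60 N. Pads are 20 mm wide; open, the fingers measure 115 mm over their backs; the gripper's body (75 mm by 178 mm) begins 61 mm behind the grasp point.
Start: joints at [1.282, 0.423, 1.63, -0, 1.089, -0.019], TCP at [0.167, 0.602, 0.223] pointing down, gripper open.
Joint ranges: [-3, 3], [-0.9, 2.11], [0.09, 2.58], [-1.31, 4.45], [0.11, 2.69], [-2.54, 2.54]. Speed limits (rad/s): [2.39, 2.39, 3.01, 3.14, 3.14, 3.14].

## Interface

Orientations are given as a unit quaternion [w, x, y, z].
In Python, from station import move_pose, movel, movej, command_gripper, wait, inverse_kinematics, read_camera, camera_info, MotionError, job_done, get_time, get_joint_pos, get_qvel, get_effort, get_tcp_pos, get_ee_rot, get_ft_force, get_ft_torque, get_grip_width, get_finger_force gives the robot as it stands. Calls block until the motion is done:
- move_pose(position, orientation): joint-space move of the TCP to a pose.
- movel(position, frame=None, v=0.15, until_force=None): straight line of the TCP; frame=None keeps the orientation; v is the mean speed in m/s. With until_force (N) it stops when the force on the tool has changed by that much, and returns True; else False.
- movej(angles): joint-space move.
- command_gripper(opening): opening from 0.0 (shut) to 1.0 (fully open); the grip force is fixed at half the most; returns when the fingers have stopped.
- wait(seconds).
- inverse_kinematics(position, orientation): joint angles nearest the present ones, or None.
- read_camera(name): name is "side" or "top"; returns the picture (400x640x3 uint8, red, green, blue); there is no depth.
- camera_info(name): a dict with "intrinsics" (3x3 intrinsics, pixels), "T" (4x4, takes a point from camera to world coordinates). Camera axes: x right, y up, looking along -z (the intrinsics and any distortion apply to the point x, -y, -z); pixel columns grow to the right and rows downward; lengths in m; the calibration is good to about 2 mm. A picture is of the moment at which its call begins. camera_info takes no time and is no camera call.
A pose or a line that the arm cannot do raises MotionError and nothing moves.
- job_done(): hands the job in; it is judged then, once.
Readings, each from a call of its own:
- get_time(): time.
- get_joint_pos(): joint angles.
- get_qvel(): joint speeds.
- get_effort(): joint torques, N m.
- get_tcp_pos(): TCP position.
- get_ee_rot(): TCP orientation.
- get_ft_force(): force on the tool from outside, world axes, zero at the start.
- get_ft_torque(): the same for the moment, N m.
- get_grip_width(): opening from 0.0 (shut) to 1.0 (fully open).
- get_finger_force(): force on a finger pad.
Only numpy, scipy, OpenCV 4.12 (cv2) and the standard library are available. Lean on these libraries where they do the work, as an engineer would, in place of code of your own. Each camera call takes 0.05 s, during which the arm holds its last target. There are 200 camera calls.

## Task

Set the opening of the green bench press to 6 mm: lay the blade of the blue-handled gap gauge (6 mm) on the press table well under the raised platen, let go of it, and bring the lever down gently until the platen just nips the blade. Then slide the blade straight out, feeling it drag without shifting the setting, and put the blue gauge back flat in its own cutout in the tray, leaving the other two gauges in theirs.

Things in the scene. Friction and masses are not known exactly. Their poses are not given: they have to be found in the camera images.
- press: green bench press, fixed to the bench. Origin on the bench surface under it; x to its back, y to its left seen from the front, z up. Flat steel table: top at z = 30 mm, x -105 to 40, y -42 to 42 mm. A flat platen on a vertical ram hangs over it; the gap is open to the front (-x). Green head above: x -8 to 84, y -64 to 30, z 105 to 187 mm; the ram rises from its top to z = 226 mm at most
- press_ram: platen and ram of the press; origin: middle of the platen's flat steel underside, which is 50 (x) by 56 mm (y); axes as the press. The gap is the height of this origin over the table top; it closes as the lever is pushed down
- press_lever (a joint): lever hub at the press's right: 0 = fully up, grows as the lever is pushed down, to 0.68 rad. It drives the ram by rack and pinion: gap = 18 mm - 25 mm x value (rad). Stiff, stays where left: pushing the free knob down takes under 1 N; once the platen meets the blade, the slender arm flexes and the force rises about 0.6 N per mm, and the platen presses about 5 times as hard as the knob. A light nip stays after release
- lever_axis (a point): point on the lever's turning axis (which runs along the press's x), in the plane in which the knob swings. At lever value 0 the lever points toward the press's -y and 0.5 rad above level; at 0.5 it is level
- lever_knob (a point): centre of the black ball knob, 28 mm across, at the lever's end, 130 mm from the lever's axis (and at x = -14 mm in the press frame); can be pushed down from above
- gap_mouth (a point): point on the table top, midway under the front edge of the platen (press x = -13 mm, z = 30 mm); axes as the press. x of it leads into the gap
- gauge_6: the blue-handled gauge, 0.1 kg: handle 50 x 26 x 24 mm (x, y, z) and steel blade 80 x 16 x 6 mm with a rounded tip, both flat on one plane. Origin: middle of the handle's underside; x points along the blade (tip at x = 105 mm), z up. It starts seated in one of the tray's cutouts, which one varies
- tip_6 (a point): tip of the blue gauge's blade, at its underside
- gauge_3: yellow-handled gauge, 0.1 kg: handle 50 x 26 x 24 mm (x, y, z) and steel blade 80 x 16 x 3 mm with a rounded tip, both flat on one plane. Origin: middle of the handle's underside; x points along the blade (tip at x = 105 mm), z up. Stays in the tray
- gauge_9: red-handled gauge, 0.1 kg: handle 50 x 26 x 24 mm (x, y, z) and steel blade 80 x 16 x 9 mm with a rounded tip, both flat on one plane. Origin: middle of the handle's underside; x points along the blade (tip at x = 105 mm), z up. Stays in the tray
- tray: black foam tray with orange floor, 160 x 184 x 14 mm, fixed to the bench; origin: middle of its underside, x along the cutouts, z up. Three equal cutouts, 60 mm apart along y, 9 mm deep, each the outline of a gauge lying flat with 2 mm to spare all round: wide for the handle, narrow for the blade, blade toward the tray's +x
- recess_0 (a point): cutout 0 (left, y = +60 mm, x = -40 mm in the tray): point on its floor (5 mm above the bench) where the origin of a seated gauge lies; axes as the tray
- recess_1 (a point): cutout 1 (middle, x = -40 mm in the tray): point on its floor (5 mm above the bench) where the origin of a seated gauge lies; axes as the tray
- recess_2 (a point): cutout 2 (right, y = -60 mm, x = -40 mm in the tray): point on its floor (5 mm above the bench) where the origin of a seated gauge lies; axes as the tray

How it is judged:
By the outcome, as a careful person would: the job done as asked, in the order asked, and still so for the second after the job is handed in, with the robot touching nothing.
It also fails if it takes over 69 s, if anything falls off the work surface, if the arm or the gripper's body presses on something with over 40 N, if the wrist force passes 120 N, or if a joint passes its speed limit or range.

## Working session

There is one attempt and no reset: what is moved stays moved. The work goes in short steps, each a Python script; the robot and the scene stay as the last script left them, time stands still between calls to the robot, and variables do not carry over. Pictures are saved under pics/ and viewed, at most 11 in all, crops included, and the job is handed in when it is done.

```bash
mkdir -p pics; ls
python3 - <<'E'
from station import *
import cv2,numpy as np
np.set_printoptions(precision=4,suppress=True)
for n in("top","side"):
    im=read_camera(n); cv2.imwrite(f"pics/{n}0.png",im[:,:,::-1])
    c=camera_info(n);print(n,c)
print(get_time(),get_ee_rot())
E
```

```text
pics
top {'intrinsics': array([[433.2242,   0.    , 315.014 ],
       [  0.    , 433.2242, 203.68  ],
       [  0.    ,   0.    ,   1.    ]]), 'T': array([[-0.0013,  0.9889, -0.1489,  0.3635],
       [-0.9999, -0.0032, -0.0128,  0.0538],
       [-0.0131,  0.1489,  0.9888,  1.2985],
       [ 0.    ,  0.    ,  0.    ,  1.    ]])}
side {'intrinsics': array([[506.7045,   0.    , 317.3369],
       [  0.    , 506.7045, 189.0263],
       [  0.    ,   0.    ,   1.    ]]), 'T': array([[ 0.856 ,  0.3131, -0.4114, -0.0675],
       [-0.5168,  0.5403, -0.6641, -0.8681],
       [ 0.0144,  0.781 ,  0.6243,  1.0264],
       [ 0.    ,  0.    ,  0.    ,  1.    ]])}
0.1 [-0.0001  0.1345  0.9909 -0.0007]
```

View pics/top0.png

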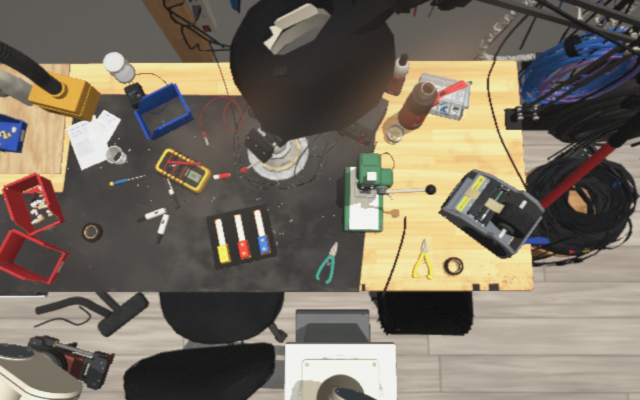

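View pics/side0.png

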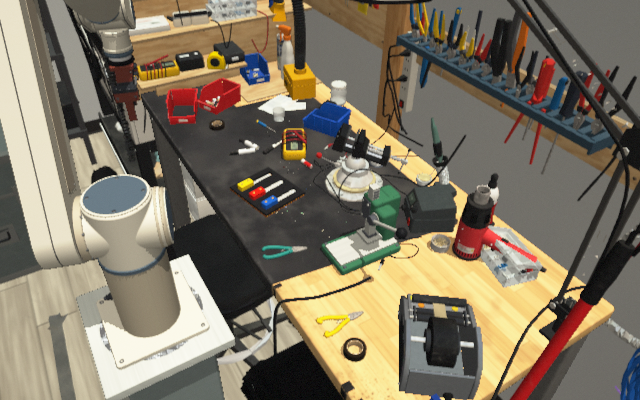

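The top view shows the tray at about (242,237), with blue in the right cutout: handle (265,243), blade up toward (259,212). The press is at (365,195), its gap facing down the image, with the knob at (431,189). The side view shows the knob at about (402,232) and the table around (362,250).

```bash
cat > h.py <<'E'
from station import *
import cv2,numpy as np
np.set_printoptions(precision=4,suppress=True)
def ray(n,px):
    c=camera_info(n);K=c["intrinsics"];T=c["T"]
    d=np.linalg.inv(K)@[px[0],px[1],1.]
    return T[:3,3],T[:3,:3]@np.array([d[0],-d[1],-d[2]])
def onz(n,px,z):
    o,d=ray(n,px);return o+d*(z-o[2])/d[2]
def proj(n,p):
    c=camera_info(n);T=c["T"];q=T[:3,:3].T@(np.asarray(p)-T[:3,3])
    u=c["intrinsics"]@np.array([q[0],-q[1],-q[2]]);return u[:2]/u[2]
def tri(a,b):
    (o,d),(p,e)=ray("top",a),ray("side",b)
    s=np.linalg.lstsq(np.c_[d,-e],p-o,rcond=None)[0]
    A,B=o+s[0]*d,p+s[1]*e
    return (A+B)/2,np.linalg.norm(A-B)
def mask(im,lo,hi,box):
    m=cv2.inRange(cv2.cvtColor(im,cv2.COLOR_RGB2HSV),np.array(lo),np.array(hi))
    r=np.zeros_like(m);x0,x1,y0,y1=box;r[y0:y1,x0:x1]=m[y0:y1,x0:x1];return r
def blob(m):
    cs=cv2.findContours(m,cv2.RETR_EXTERNAL,cv2.CHAIN_APPROX_NONE)[0]
    c=max(cs,key=cv2.contourArea);r=cv2.minAreaRect(c);M=cv2.moments(c)
    return np.array([M["m10"],M["m01"]])/M["m00"],r,cv2.contourArea(c)
E
python3 - <<'E'
from h import *
t=cv2.imread("pics/top0.png")[:,:,::-1].copy();s=cv2.imread("pics/side0.png")[:,:,::-1].copy()
cv2.imwrite("pics/tc.png",cv2.resize(t[145:275,200:450],None,fx=3.2,fy=3.2,interpolation=cv2.INTER_CUBIC)[:,:,::-1])
cv2.imwrite("pics/sc.png",cv2.resize(s[165:280,225:425],None,fx=4,fy=4,interpolation=cv2.INTER_CUBIC)[:,:,::-1])
for nm,lo,hi in(("blue",(100,120,60),(125,255,255)),("yel",(22,150,120),(32,255,255)),("red",(0,150,120),(10,255,255))):
    a=blob(mask(t,lo,hi,(205,278,200,275)));b=blob(mask(s,lo,hi,(225,310,165,220)))
    print(nm,a,onz("top",a[0],.029),"side",b[0],onz("side",b[0],.024))
# knob
k=mask(t,(0,0,0),(180,255,60),(420,442,178,200));kb=blob(k);print("knob",kb)
k=mask(s,(0,0,0),(180,255,60),(390,412,220,242));ks=blob(k);print(ks, tri(kb[0],ks[0]))
# press base green-edge
g=mask(t,(60,80,20),(95,255,255),(335,395,145,240));print("green",blob(g))
E
```

```text
blue (array([262.5236, 244.0634]), ((262.5384521484375, 244.1923065185547), (15.885407447814941, 9.217458724975586), 78.69007110595703), 123.5) [0.4356 0.224  0.029 ] side [268.831  201.8275] [0.432  0.2189 0.024 ]
yel (array([222.5635, 252.5714]), ((223.05770874023438, 253.28846740722656), (16.277639389038086, 9.805807113647461), 78.69007110595703), 21.0) [0.4111 0.3405 0.029 ] side [245.1243 184.0396] [0.4065 0.3358 0.024 ]
red (array([243.3833, 248.962 ]), ((243.5, 249.0), (17.84657096862793, 10.39415454864502), 78.69007110595703), 153.5) [0.4215 0.2798 0.029 ] side [256.8074 192.5943] [0.4198 0.2779 0.024 ]
knob (array([430.1196, 189.4674]), ((430.0, 189.5), (7.0, 8.0), 90.0), 46.0)
(array([401.3583, 233.2847]), ((403.0, 233.0), (12.0, 16.0), 90.0), 120.0) (array([ 0.5656, -0.2288,  0.1958]), np.float64(5.0000321692155284e-05))
green (array([374.6605, 170.151 ]), ((375.0, 170.0), (30.0, 32.0), 90.0), 517.5)
```

View pics/tc.png

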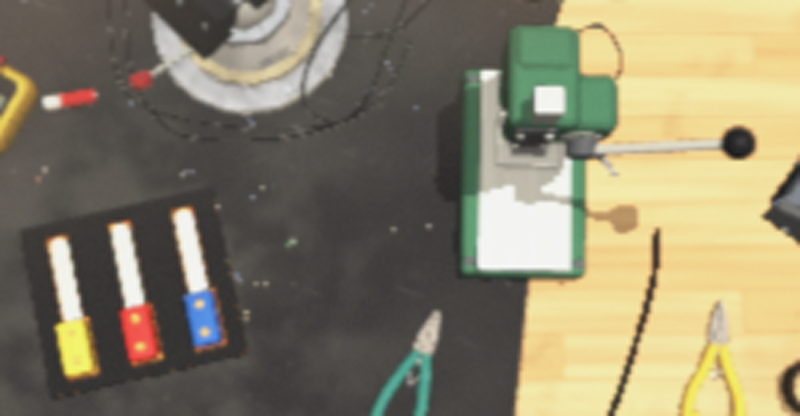

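View pics/sc.png

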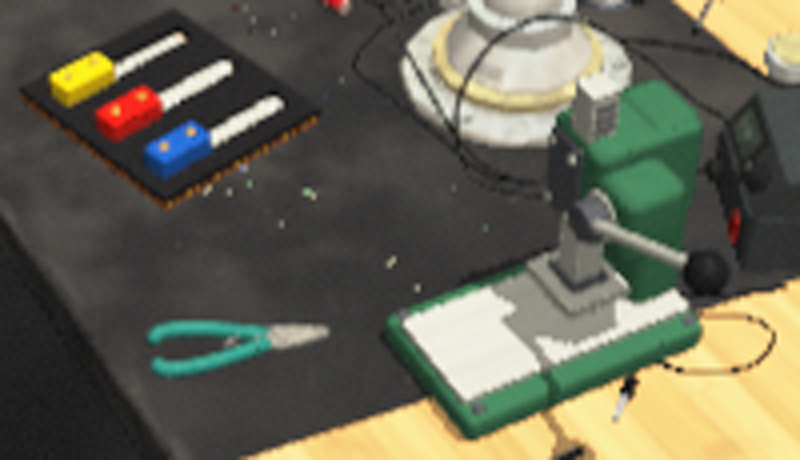

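Views: in the zoomed top picture the blue handle is at (204,320) and its tip at (182,208). The table front edge runs (476,272)–(572,272) and the knob is at (738,143). The side crop confirms the blue gauge nearest the press and an open gap. Next I refine these with subpixel edges.

Run:
```python
from h import *
t=cv2.imread("pics/top0.png")[:,:,::-1].copy();s=cv2.imread("pics/side0.png")[:,:,::-1].copy()
R=t[:,:,0].astype(float)
def edge(p,lo,sgn):
    g=np.diff(cv2.GaussianBlur(p.reshape(1,-1),(5,1),0.8).ravel())*sgn;i=int(np.clip(np.argmax(g),1,len(g)-2))
    a,b,c=g[i-1:i+2];return lo+i+.5+(a-c)/(2*(a-2*b+c)+1e-9)
def line(P):
    P=np.array(P);v=cv2.fitLine(P[:,:2].astype(np.float32),cv2.DIST_HUBER,0,.001,.001).ravel();return v[2:],v[:2]
L=[onz("top",(edge(R[r,342:358],342,1),r),.03) for r in range(207,227)]
Rt=[onz("top",(edge(R[r,368:386],368,-1),r),.03) for r in range(210,227)]
F=[onz("top",(c,edge(R[220:236,c],220,-1)),.03) for c in range(353,376)]
for n,P in(("L",L),("R",Rt),("F",F)):
    p,v=line(P);print(n,p,v,np.degrees(np.arctan2(v[1],v[0])))
def X(a,b):
    A,B=line(a),line(b);s=np.linalg.solve(np.c_[A[1],-B[1]],B[0]-A[0]);return np.r_[A[0]+s[0]*A[1],.03]
fl,fr=X(L,F),X(Rt,F);print("corners",fl,fr,np.linalg.norm(fl-fr),"side px",proj("side",fl),proj("side",fr))
# gauges: rectified bright/saturated blades
hsv=cv2.cvtColor(t,cv2.COLOR_RGB2HSV)
for nm,bx,zb in(("blue",(250,272,205,260),.011),("red",(232,252,205,265),.014),("yel",(212,234,212,268),.008)):
    m=((hsv[:,:,2]>130)&(hsv[:,:,1]<70)).astype(np.uint8)*255;q=np.zeros_like(m);q[bx[2]:bx[3],bx[0]:bx[1]]=m[bx[2]:bx[3],bx[0]:bx[1]]
    n,lab,st,ce=cv2.connectedComponentsWithStats(q);i=1+np.argmax(st[1:,4]);ys,xs=np.nonzero(lab==i)
    B=np.array([onz("top",(x,y),zb) for x,y in zip(xs,ys)]);p,v=line(B);v=v*np.sign(v[0])
    h=((hsv[:,:,2]>60)&(hsv[:,:,1]>140)).astype(np.uint8)*255;q[:]=0;q[bx[2]:bx[3],bx[0]:bx[1]]=h[bx[2]:bx[3],bx[0]:bx[1]]
    n,lab,st,ce=cv2.connectedComponentsWithStats(q);i=1+np.argmax(st[1:,4]);ys,xs=np.nonzero(lab==i)
    H=np.array([onz("top",(x,y),.027) for x,y in zip(xs,ys)])[:,:2].mean(0)
    e=(B[:,:2]-p)@v
    print(nm,"blade mid",p,"yaw",np.degrees(np.arctan2(v[1],v[0])),"len",np.ptp(e),"handle",H,"dist",p-H,np.linalg.norm(p-H),np.degrees(np.arctan2(*(p-H)[::-1])))
k=np.array([.5656,-.2288]);print(k)
```

```text
L [ 0.5187 -0.0293] [ 0.9994 -0.0355] -2.0362258
R [ 0.5126 -0.1158] [ 0.9996 -0.0269] -1.5402076
F [ 0.4787 -0.0716] [ 0.007 -1.   ] -89.60012
corners [ 0.4784 -0.0278  0.03  ] [ 0.479  -0.1149  0.03  ] 0.0871067 side px [324.0785 244.3342] [341.4953 264.3299]
blue blade mid [0.4983 0.2374] yaw 12.675599 len 0.07755178129521612 handle [0.4342 0.2237] dist [0.0641 0.0137] 0.06556424461320515 12.07587867318638
red blade mid [0.4855 0.2961] yaw 12.529846 len 0.07730888702429112 handle [0.421  0.2797] dist [0.0645 0.0163] 0.06654517211139467 14.193575144351376
yel blade mid [0.4728 0.3543] yaw 13.057798 len 0.0760472119082723 handle [0.4072 0.338 ] dist [0.0657 0.0164] 0.06770337893577993 14.009577352732125
[ 0.5656 -0.2288]
```

Everything agrees with the given sizes:
- **Gauges:** spacing is 60.1 mm and the tray yaw about 12.5°.
- **Table:** front edge is 87 mm against 84 mm, and the corner projections match the side view.
- **Knob:** its x agrees with the press pose to within 1 mm.

Now I pick the blue gauge and bring it up to the gap.

```bash
cat >> h.py <<'E'
from scipy.spatial.transform import Rotation as Ro
def down(yaw,flip=False):   # tool down, closing line = y axis of a frame at yaw
    y=np.array([-np.sin(yaw),np.cos(yaw),0])*(-1 if flip else 1);z=np.array([0,0,-1.])
    q=Ro.from_matrix(np.c_[np.cross(y,z),y,z]).as_quat();return np.r_[q[3],q[:3]]
PY=np.radians(-1.2);TY=np.radians(12.5)
PX=np.array([np.cos(PY),np.sin(PY)]);PYv=np.array([-PX[1],PX[0]])
PO=np.array([.4787,-.0713])+.105*PX
def press(x,y,z):return np.r_[PO+x*PX+y*PYv,z]
G0=np.array([.4346,.2235]);H=.0117
KN=np.array([.5656,-.2288,.1958]);AX=np.r_[KN[:2]+.13*np.cos(.5)*PYv,KN[2]-.13*np.sin(.5)]
def knob(v):a=.5-v;return np.r_[AX[:2]-.13*np.cos(a)*PYv,AX[2]+.13*np.sin(a)]
E
python3 - <<'E'
from h import *
print("IK",[inverse_kinematics(p,q) for p,q in((np.r_[G0,.02],down(TY)),(press(-.08,0,.042),down(PY)),(press(-.15,0,.042),down(PY)),(knob(0)+[0,0,.02],down(PY+np.pi/2)),(knob(0)+[0,0,.02],down(PY-np.pi/2)))])
print(PO,AX,knob(.48))
command_gripper(.55)
move_pose(np.r_[G0,.09],down(TY))
movel(np.r_[G0,.005+H],v=.08)
f0=get_ft_force();command_gripper(0.);print("grip",get_grip_width(),get_finger_force(),f0,get_ft_force(),get_tcp_pos())
movel(np.r_[G0,.12],v=.12)
print(get_grip_width(),get_finger_force(),get_ft_force())
move_pose(press(-.15,0,.10),down(PY))
for n in("top","side"):cv2.imwrite(f"pics/{n}1.png",read_camera(n)[:,:,::-1])
a=cv2.imread("pics/top1.png")[165:285,280:440];b=cv2.imread("pics/side1.png")[150:290,250:430]
cv2.imwrite("pics/c1.png",np.hstack([cv2.resize(i,(400,int(400*i.shape[0]/i.shape[1])))[:300] for i in(a,b)]))
print(get_time())
E
```

```text
IK [array([ 0.4506,  0.5737,  2.0277, -0.    ,  0.5402, -1.3383]), array([-0.165 ,  0.5481,  1.9813, -0.    ,  0.6122, -1.7149]), array([-0.1879,  0.4867,  2.1302, -0.    ,  0.5248, -1.7378]), None, array([-0.4039,  0.4092,  1.6696, -0.    ,  1.0628, -0.383 ])]
[ 0.5837 -0.0735] [ 0.568  -0.1147  0.1335] [ 0.5653 -0.2447  0.1361]
grip 0.29085916510048093 29.9999937415123 [ 0.1109 -0.6684  0.4974] [-0.4832 -0.218   4.1113] [0.4348 0.2236 0.017 ]
0.29140044665429915 29.998725950717926 [ 0.3995 -0.5941 -0.9865]
6.425
```

View pics/c1.png

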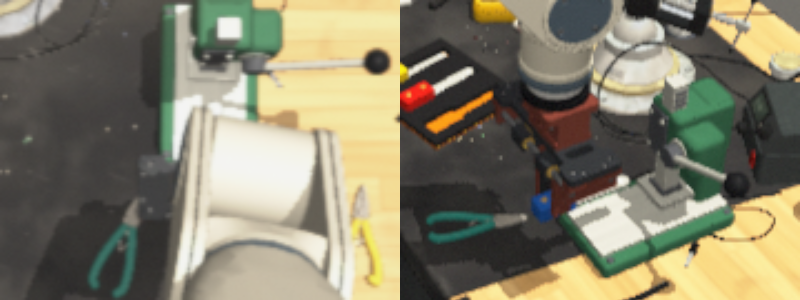

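The gauge is held level: in the right half the blue handle is at (545,205) and the blade points into the gap. Its orange cutout is empty and the red gauge has stayed put. Next I slide it in, set it down and release.

Run:
```python
from h import *
movel(press(-.15,0,.0465),v=.1)
print("in stop",movel(press(-.08,0,.0465),v=.06,until_force=4),get_tcp_pos())
print("down",movel(press(-.08,0,.038),v=.012,until_force=2),get_tcp_pos(),get_ft_force())
command_gripper(.55);print("rel",get_tcp_pos(),get_ft_force(),get_grip_width())
np.save("rel.npy",get_tcp_pos())
movel(press(-.08,0,.10),v=.15);movel(press(-.13,0,.26),v=.2)
command_gripper(0.)
move_pose(knob(0)+[0,0,.014+.03],down(PY-np.pi/2))
for n in("top","side"):cv2.imwrite(f"pics/{n}2.png",read_camera(n)[:,:,::-1])
a=cv2.imread("pics/top2.png")[165:285,320:480];b=cv2.imread("pics/side2.png")[150:290,280:460]
cv2.imwrite("pics/c2.png",np.hstack([cv2.resize(i,(400,int(400*i.shape[0]/i.shape[1])))[:300] for i in(a,b)]))
print(get_time(),get_ft_force())
```

```text
in stop False [ 0.5032 -0.0718  0.0464]
down True [ 0.5037 -0.0718  0.042 ] [ 0.1151 -1.467   3.7724]
rel [ 0.5031 -0.0717  0.0415] [-0.8637  1.6809 -0.2693] 0.5495761011259525
13.1583 [-0.4229 -0.4704  0.4665]
```

View pics/c2.png

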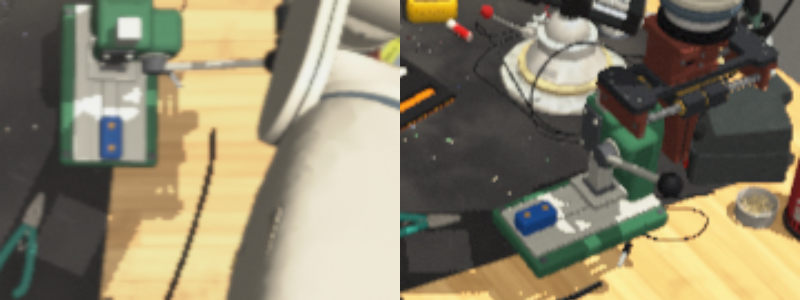

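The blue gauge lies straight on the table with the handle at (110,137) on the left, and the closed fingers hover over the knob, at (672,185) on the right. Next is the lever.

```bash
cat >> h.py <<'E'
def fz(n=10):
    a=[]
    for _ in range(n):
        wait(.01);a.append(get_ft_force())
    return np.mean(a,0),np.std(a,0)
E
python3 - <<'E'
from h import *
wait(.2);b,s=fz(20);print("base",b,s)
T=[0,0,.014]
movel(knob(0)+T+[0,0,.006],v=.08)
print("touch",movel(knob(0)+T-[0,0,.006],v=.015,until_force=.8),get_tcp_pos(),knob(0)+T)
for v in(.1,.2,.3,.36,.4):
    st=movel(knob(v)+T,v=.06,until_force=4)
    wait(.05);f,s=fz();print(v,st,get_tcp_pos()[2],(f-b)[2],s[2])
    if st:break
print(get_time())
E
```

```text
base [ 0.0978  0.0923 -0.1836] [0.3282 0.4142 0.4488]
touch True [ 0.5656 -0.229   0.2112] [ 0.5656 -0.2288  0.2098]
0.1 False 0.1978627394487766 0.14604878406288735 0.38881683627815394
0.2 False 0.18584597120357058 0.13623354590754375 0.4802369913327467
0.3 False 0.17325331108106126 0.17262055531003828 0.39396630019215384
0.36 False 0.16557717311998907 0.3857774764785149 0.47012292958509194
0.4 False 0.16047475903143701 0.8053848517484816 0.4192770300416249
16.7333
```

Run:
```python
from h import *
b=np.array([.098,.092,-.184]);T=[0,0,.014];t0=get_time()
v=.40;L=[]
while v<.53:
    v+=.006
    movel(knob(v)+T,v=.02);wait(.03);f,s=fz(25);F=(f-b)[2];L.append(F)
    print(round(v,3),round(get_tcp_pos()[2],4),round(F,2),end=" | ")
    if F>1.9 or get_time()-t0>14:break
print(get_time())
```

```text
0.406 0.1597 1.05 | 0.412 0.159 1.74 | 0.418 0.1582 2.15 | 18.2083
```

Run:
```python
from h import *
for n in("top","side"):cv2.imwrite(f"pics/{n}3.png",read_camera(n)[:,:,::-1])
a=cv2.imread("pics/side2.png")[190:270,310:410];b=cv2.imread("pics/side3.png")[190:270,310:410]
cv2.imwrite("pics/c3.png",np.hstack([cv2.resize(i,(400,320),interpolation=cv2.INTER_CUBIC) for i in(a,b)]))
for w in(0,.4,.418,.48):print(w,proj("side",knob(w)))
for n in(0,2,3):
    s=cv2.imread(f"pics/side{n}.png")[:,:,::-1].copy();print(blob(mask(s,(0,0,0),(180,255,60),(385,415,222,262)))[:2])
```

```text
0 [401.352  233.2811]
0.4 [402.8004 251.9471]
0.418 [402.739  252.6804]
0.48 [402.4461 255.1164]
(array([401.3583, 233.2847]), ((404.5, 233.0), (12.0, 19.0), 90.0))
(array([401.3926, 233.2493]), ((404.5, 233.0), (12.0, 19.0), 90.0))
(array([400.734 , 236.5373]), ((403.7178039550781, 237.67819213867188), (32.97406768798828, 28.791122436523438), 57.7243537902832))
```

View pics/c3.png

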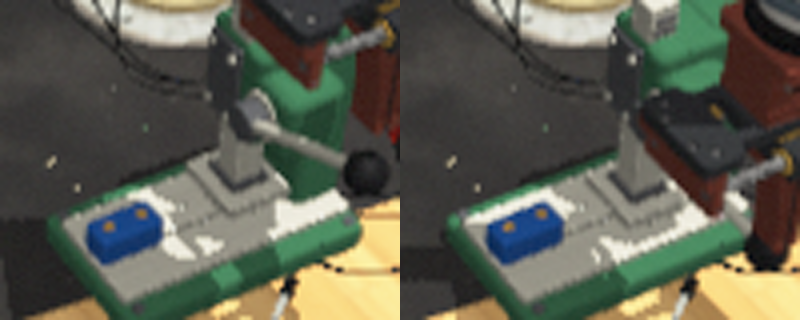

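The right half shows the platen visibly lowered and the knob at about side pixel (402,252.5), so the lever is near 0.41. I'd expect the nip at 0.48, so I'll measure how far the ram has moved.

Run:
```python
from h import *
g=[cv2.imread(f"pics/side{n}.png").astype(np.float32) for n in(0,2,3)]
p0=press(.012,0,.21);dz=(proj("side",p0)-proj("side",p0-[0,0,.01]))/10;print("block px",proj("side",press(.012,0,.226)),"px/mm",dz,"platen corner px",proj("side",press(-.013,.028,.048)),proj("side",press(-.013,-.028,.048)))
def track(A,B,box,name):
    x0,x1,y0,y1=box;T=A[y0:y1,x0:x1];S=B[y0-10:y1+10,x0-6:x1+6]
    up=lambda i:cv2.resize(i,None,fx=8,fy=8,interpolation=cv2.INTER_CUBIC)
    r=cv2.matchTemplate(up(S),up(T),cv2.TM_CCOEFF_NORMED);_,m,_,l=cv2.minMaxLoc(r);print(name,"dx,dy",l[0]/8-6,l[1]/8-10,m)
for nm,bx in(("ramtop",(368,382,181,190)),("platen",(355,372,227,240)),("ref base",(324,350,240,268)),("ref head",(378,392,190,205))):
    track(g[0],g[1],bx,nm+"02");track(g[0],g[2],bx,nm+"03")
t=cv2.imread("pics/top3.png")[160:215,340:390];s=cv2.imread("pics/side3.png")[178:250,345:400];s0=cv2.imread("pics/side0.png")[178:250,345:400]
cv2.imwrite("pics/c4.png",np.hstack([cv2.resize(i,(390,510),interpolation=cv2.INTER_CUBIC) for i in(s0,s)]))
```

```text
block px [374.0879 184.4818] px/mm [ 0.0322 -0.3005] platen corner px [355.6658 231.7013] [366.9478 244.0863]
ramtop02 dx,dy -6.0 -7.125 0.5130656957626343
ramtop03 dx,dy -0.875 3.0 0.814811646938324
platen02 dx,dy 0.0 0.0 0.9983355402946472
platen03 dx,dy -0.5 2.375 0.906068742275238
ref base02 dx,dy -1.125 0.0 0.6128324866294861
ref base03 dx,dy -1.375 -0.375 0.5773000717163086
ref head02 dx,dy 2.625 -4.5 0.2673659920692444
ref head03 dx,dy -1.5 1.0 0.6679955124855042
```

View pics/c4.png

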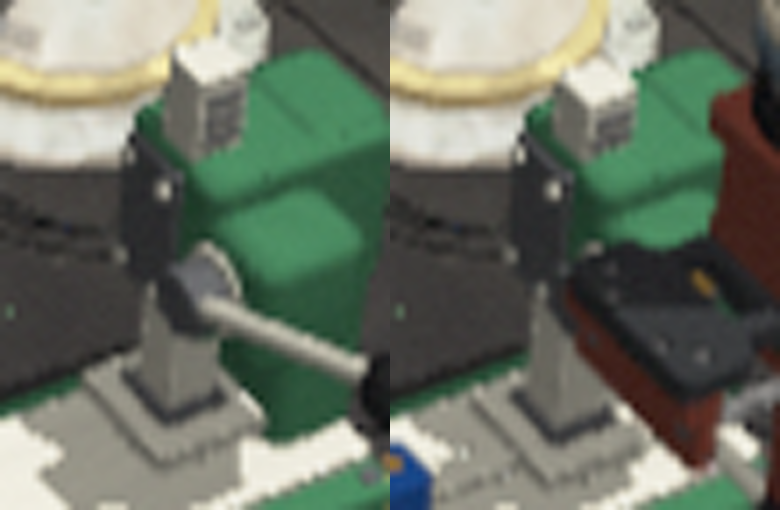

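The ram moved about 9–10 mm, and the force rose at the stated 0.6 N/mm. That fits a lever that started partly down, near 0.1, and a true nip on the blade. I'll check the hub height against that.

Run:
```python
from h import *
for v in(0,.05,.1,.15):
    a=.5-v;A=np.r_[KN[:2]+.13*np.cos(a)*PYv,KN[2]-.13*np.sin(a)]
    print(v,A,"nip TCP z",A[2]+.13*np.sin(.02)+.014,proj("side",A),proj("top",A))
print("hub seen side (372.5,219) top (381.3,190.6)")
f,s=fz(30);print(f-[.098,.092,-.184],get_time())
```

```text
0 [ 0.568  -0.1147  0.1335] nip TCP z 0.15007450665158695 [371.7878 224.141 ] [382.362  192.9275]
0.05 [ 0.5681 -0.1118  0.1393] nip TCP z 0.1558543072356734 [371.3161 221.8229] [381.5631 192.5391]
0.1 [ 0.5681 -0.1091  0.1452] nip TCP z 0.16177544217000875 [370.9118 219.5248] [380.8722 192.1396]
0.15 [ 0.5682 -0.1067  0.1512] nip TCP z 0.16782311170092465 [370.576  217.2511] [380.2926 191.7298]
hub seen side (372.5,219) top (381.3,190.6)
[ 0.3119 -0.4161  2.0666] 18.5583
```

The hub position confirms the lever started at about 0.1, so the expected nip TCP height of 0.161 matches the measured onset. The knob force is 2.1 N, which is a light nip. Next I back off, regrasp the handle and pull straight out.

Run:
```python
from h import *
p=get_tcp_pos();movel(p+[0,0,.01],v=.02);movel(p+[0,0,.09],v=.15)
command_gripper(.55)
move_pose(press(-.13,0,.25),down(PY))
for n in("top","side"):cv2.imwrite(f"pics/{n}5.png",read_camera(n)[:,:,::-1])
movel(press(-.08,0,.10),v=.15);movel(press(-.08,0,.0417),v=.06)
wait(.1);b,_=fz(20);command_gripper(0.);wait(.1);f,_=fz(20)
print("grip",get_grip_width(),get_finger_force(),b,f,get_tcp_pos())
for x in(-.084,-.09,-.10,-.11,-.12,-.135,-.15):
    movel(press(x,0,.0417),v=.03);g,_=fz(6);print(x,g-f)
print(get_grip_width(),get_time())
for n in("top","side"):cv2.imwrite(f"pics/{n}6.png",read_camera(n)[:,:,::-1])
a=cv2.imread("pics/side5.png")[190:270,310:410];b=cv2.imread("pics/side6.png")[190:270,310:410]
cv2.imwrite("pics/c5.png",np.hstack([cv2.resize(i,(400,320),interpolation=cv2.INTER_CUBIC) for i in(a,b)]))
```

```text
grip 0.29194900557783343 30.000001788139343 [-0.0795  0.0613  0.0826] [-0.2143  0.0045  0.7689] [ 0.5037 -0.0718  0.0417]
-0.084 [ 6.9386 -0.2619 -6.6494]
-0.09 [ 5.0803 -0.0754 -4.1929]
-0.1 [-0.5818 -0.5885  2.1978]
-0.11 [-0.7336 -0.2437  3.1427]
-0.12 [-1.0807 -0.0736  4.1507]
-0.135 [-2.2108 -0.2308  3.9844]
-0.15 [-1.9306 -0.5831  2.3521]
0.2903986273853961 29.1417
```

View pics/c5.png

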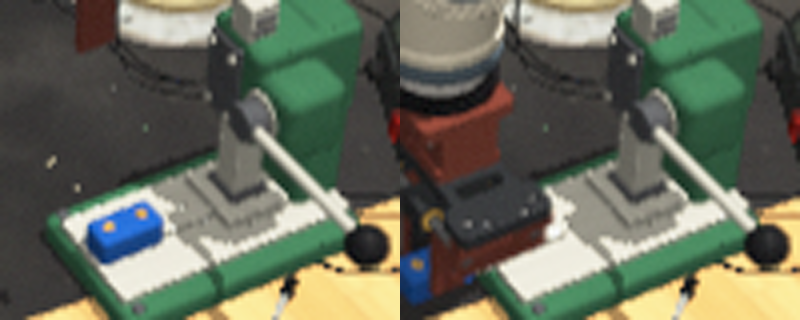

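The setting held: the knob is at the same spot in both halves, (366,243) and (766,243). The drag was about 7 N and then fell away. Before reseating, I'll lift clear and check for slip or tilt in the grip.

Run:
```python
from h import *
a,b=[cv2.imread(f"pics/side{n}.png")[:,:,::-1].copy() for n in(5,6)]
for i in(a,b):print("knob",blob(mask(i,(0,0,0),(180,255,60),(390,412,240,262)))[0])
movel(press(-.15,0,.10),v=.12);wait(.1)
for n in("top","side"):cv2.imwrite(f"pics/{n}7.png",read_camera(n)[:,:,::-1])
s1,s7=[cv2.imread(f"pics/side{n}.png")[205:260,290:365] for n in(1,7)]
cv2.imwrite("pics/c7.png",np.hstack([cv2.resize(i,(400,293),interpolation=cv2.INTER_CUBIC) for i in(s1,s7)]))
print(get_tcp_pos(),get_time(),"tip top expected",proj("side",press(-.045,0,.094)))
```

```text
knob [400.9354 251.0181]
knob [400.9609 251.138 ]
[ 0.4331 -0.0703  0.0992] 30.075 tip top expected [352.481  229.5072]
```

View pics/c7.png

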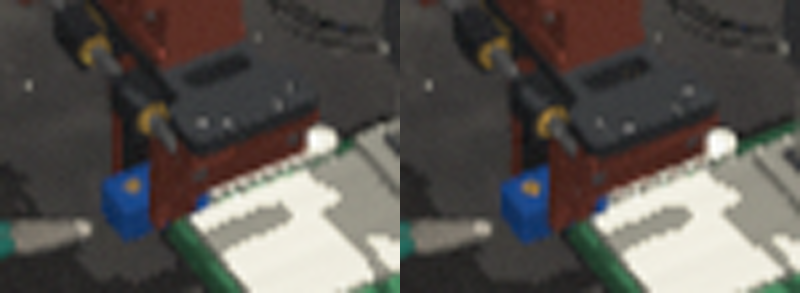

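The handle hasn't moved in the grip; the tip is at (720,142) against (320,138) before, so only about 1–2 mm nose-down. The knob is unchanged within 0.1 px. Now I return the gauge to its cutout.

Run:
```python
from h import *
P=np.array([.4348,.2236])
move_pose(np.r_[P,.07],down(TY));movel(np.r_[P,.03],v=.08);wait(.1)
print("stop",movel(np.r_[P,.0172],v=.015,until_force=5),get_tcp_pos(),get_ft_force(),get_time())
```

```text
stop False [0.4349 0.2236 0.0172] [-0.8379 -0.3186 -2.0198] 32.9583
```

Reached full seating depth with no resistance, so I release, retreat and check.

Run:
```python
from h import *
command_gripper(.55);movel(np.r_[get_tcp_pos()[:2],.12],v=.1)
move_pose([.25,.5,.25],down(TY));wait(.2)
for n in("top","side"):cv2.imwrite(f"pics/{n}8.png",read_camera(n)[:,:,::-1])
for n,z,bt,lo,hi in(("top",.029,(205,278,200,275),(100,120,60),(125,255,255)),("side",.024,(225,310,165,220),(100,120,60),(125,255,255))):
    for k in(0,8):
        i=cv2.imread(f"pics/{n}{k}.png")[:,:,::-1].copy();print(n,k,blob(mask(i,lo,hi,bt)))
i=cv2.imread("pics/side8.png")[:,:,::-1].copy();print("knob",blob(mask(i,(0,0,0),(180,255,60),(390,412,240,262)))[0])
a=cv2.imread("pics/top8.png")[195:275,205:285];b=cv2.imread("pics/side8.png")[165:265,225:425]
cv2.imwrite("pics/c8.png",np.hstack([cv2.resize(a,(300,300),interpolation=cv2.INTER_CUBIC),cv2.resize(b,(500,300),interpolation=cv2.INTER_CUBIC)[:300]]))
print(get_time())
```

```text
top 0 (array([262.5236, 244.0634]), ((262.5384521484375, 244.1923065185547), (15.885407447814941, 9.217458724975586), 78.69007110595703), 123.5)
top 8 (array([262.4664, 244.1221]), ((262.4422912597656, 244.21153259277344), (15.885407447814941, 9.021342277526855), 78.69007110595703), 121.5)
side 0 (array([268.831 , 201.8275]), ((268.876953125, 201.78465270996094), (10.17084789276123, 17.116792678833008), 60.2551155090332), 142.0)
side 8 (array([268.7254, 201.8627]), ((268.71539306640625, 201.876953125), (10.17084789276123, 17.4888973236084), 60.2551155090332), 142.0)
knob [400.9615 251.2051]
36.3333
```

View pics/c8.png

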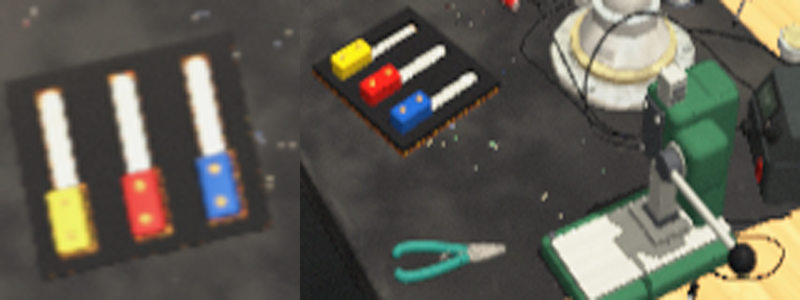

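All three gauges are seated, with blue at (218,187) within 0.15 px of where it started. The lever is unchanged, so I hand in.

```bash
python3 -c "
from station import *
print(job_done())"
```

```text
the job is handed in; nothing more can be done
None
```

I handed the job in at about 36 s: the platen was closed to a light nip on the 6 mm blade, the blade slid out with about 7 N of drag and no visible lever movement, and the blue gauge is back flat in its own cutout with the other two still in theirs.

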